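# Clamp a solder bar in the holding fixture

### The job

Slide the bar of solder, far end first, lengthwise into the guide channel of the holding fixture, fully home against the stop under the screw pad. Then turn the T-handle clockwise (seen from above) until you feel the resistance rise and the bar is firmly clamped, without crushing the soft metal, and let go. Leave the other things on the table where they are.

Things in the scene. Friction and masses are not known exactly. Their poses are not given: they have to be found in the camera images.
- fixture: Green holding fixture bolted to the table. Origin: on the table under the upright screw's axis; x runs from its open front to its column, z up. Base x -58 to +62, y -35 to +35 mm, 12 mm high; its top is the channel floor, carried on forward to x = -110 by a tongue 12 mm wide. A column (x 26 to 58) carries an arm 40 mm wide, z 52 to 78, forward over the channel to x = -16.
- mouth (a point): Middle of the channel floor at its mouth, (-56, 0, 12) mm in the fixture's frame. Two steel rails, 9 mm high above the floor, leave a channel 19 mm wide along the fixture's x from x = -40 to the stop; from x = -40 out to -56 they flare to about 25 mm wide.
- stop (a point): Foot of the steel stop plate that closes the channel, on the channel floor at (18, 0, 12) mm in the fixture's frame; the stop face is 14 mm high.
- handle (a point): Centre of the T-handle's crossbar, on the screw axis, always 102 mm above the table. Crossbar: steel, 66 mm long (this point's x axis), 10 mm wide, 10 mm high (end caps 13 mm across); a 9 mm neck below it. It turns at one height; the spindle inside is driven down.
- screw (a joint): Turn of the T-handle in rad, growing clockwise seen from above (tightening), which lowers spindle and pad by 3.2 mm per rad. 0.7 to 3.9 rad bring the pad to the bar, so regrasp. Free friction 0.22 N m (read at rest it may settle at either sign); once the pad presses, 0.032 N m more against tightening for every 10 N; 0.17 rad past first touch it presses with 20 N, 0.55 rad past it with 70 N. It stays where it is left.
- spindle: Smooth steel spindle of the screw with the round pad, 17 mm across, on its lower end; it does not turn. This origin lies on the screw axis, 3.2 mm below the table for each rad of screw. The pad's underside is 34 mm above this origin, +-4 mm: it is screwed on by a differing amount, so only the resistance tells when it bites. Firmly clamped: it presses the bar with 20 to 70 N; above 80 N it crushes it.
- bar: Cast bar of soft solder, bright metal, 140 mm long (x) x 16 mm wide (y) x 12 mm high, about 0.2 kg, flat on the table; origin in the middle of its underside. Its nose (+x end, roughly away from the robot at the start) goes in first. Seated, its middle lies 52 mm in front of the screw axis and its rear 64 mm stand in front of the base, on the narrow tongue.
- bar_nose (a point): Middle of the lower edge of the bar's nose (+x end), 70 mm from its origin; the bar starts with the nose roughly away from the robot.
- beech_block: Bystander: small drilled beech block, 24 x 36 x 17 mm, origin under its middle. Leave it.
- nail_brush: Bystander: wooden brush with white bristles, 40 x 105 x 30 mm, origin under its middle. Leave it.
- flux_bottle: Bystander: small bottle with a dark cap, 47 mm across, 94 mm high, origin under its middle. Leave it.
- solder_spool: Bystander: spool of solder wire, 67 x 81 x 41 mm, origin under its middle. Leave it.
Not all that is in view belongs to the job. Leave any turquoise look-alike of the bar alone.

How it is judged:
By the outcome, as a careful person would: the job done as asked, in the order asked, and still so for the second after the job is handed in, with the robot touching nothing.
It also fails if it takes over 72 s, if anything falls off the work surface, if the arm or the gripper's body presses on something with over 40 N, if the wrist force passes 120 N, or if a joint passes its speed limit or range.

### The arm

A 6-joint arm with a two-finger parallel gripper is mounted at the origin on a cart in front of the work surface, level with it; the furniture and walls round the work are solid. World frame = base frame: x ahead of the robot, y to its left, z up, the work surface at z = 0. Lengths are in mm, angles in rad, forces in N, time in s.
With the tool pointing down it reaches from about 325 to 900 mm from the base axis. Payload 3.5 kg.
Tool frame: the origin (TCP) lies between the finger pads; the fingertips stand 25 mm ahead of it and the grasp point (between the pads) lies 6 mm ahead of it; z points along the fingers, y is the line along which they close (so a half turn about z gives the same grasp; the last joint's range is limited). The gripper opens to 85 mm and grips with 20 to 120 N. Pads are 22 mm wide; open, the fingers measure 114 mm over their backs; the gripper's body (76 mm by 85 mm) begins 54 mm behind the grasp point. The pads swing forward as they close: fully open they stand 13 mm farther back than shut.
Start: joints at [-0.103, 0.276, -0.026, 1.268, 0, 1.467], TCP at [624.998, -0.01, 256.313] pointing down, gripper open.
Joint ranges: [-3.12, 3.12], [-0.85, 1.88], [-1.08, 1.24], [-1.95, 2.15], [-1.57, 1.53], [-3.14, 3.14]. Speed limits (rad/s): [2.57, 2.57, 3.14, 3.14, 3.14, 3.14].

### API

Orientations are given as a 3x3 rotation matrix whose columns are the frame's x, y, z axes.
In Python, from workcell import status, viewer, ctrl gives the robot as it stands.
- The arm moves only by the shell command python3 -m inch 'ROWS' [FORCE]. ROWS is JSON, one flat list of numbers, 7 for each row, row after row: the shift along the tool's x, y, z normalised to -1 to 1, where 1 is 0.2 m, then the turn, a rotation vector about the tool's x, y, z normalised to -1 to 1, where 1 is 1.5 rad, then the gripper command: -1 is shut, 1 is fully open, values between are in proportion. A call has 1 to 10 rows; each row is the pose to reach, as a shift and turn from the pose commanded when the call began, along the tool's axes at that moment; what a row does not reach only later rows make up. A row lasts 1/10 s, in which the tool goes at most 50 mm and 8.59 degrees, less where a joint would pass 70% of its speed; a pose out of reach is approached as far as the arm can. A call with a number of a shift or a turn outside -1 to 1 is refused whole. A call with a gripper value outside its range is refused whole. The fingers move at their own pace and stop on an object; FORCE is the grip in N (left out, the last holds). Time passes only in rows, so rows that repeat a pose let the fingers close. It gives the time, the measured TCP pose, the force, the opening and the grip force at its end, in the units of the state.
- status.read_state(): the state, without advancing time (a new reading comes with each control period).
- viewer.grab_frame(name): name is "scene" or "side" or "wrist"; returns a dict with "pixels" (480x640x3 uint8, red, green, blue), "z_map" (480x640 float32, mm along the optical axis (not along the pixel's ray), 0 where there is no reading), "mtx" (3x3 intrinsics, pixels), "extrinsics" (4x4, takes a point from world to camera coordinates); the wrist camera has in their place "tool_from_camera" (4x4, takes a point from camera to tool coordinates, whose origin is the TCP and whose axes are the flange's). Camera axes: x right, y down, z forward; pixel columns grow to the right and rows downward; lengths in mm; the calibration is good to about 2 mm. A picture is of the moment at which its call begins: read the wrist's pose just before it.
- ctrl.sign_off(): hands the job in; it is judged then, once.
The state is a dict: "time_s": time; "joint_positions": joint angles; "qd": joint speeds; "effort": joint torques, N m; "position": TCP position; "ee_rot": TCP orientation; "force": force on the tool from outside, world axes, zero at the start; "torque": the same for the moment, N m; "gripper_width": opening from 0.0 (shut) to 1.0 (fully open); "grasp_force": force on a finger pad.
Only numpy, scipy, OpenCV 4.12 (cv2) and the standard library are available. Lean on these libraries where they do the work, as an engineer would, in place of code of your own. Each camera call takes 0.05 s, during which the arm holds its last target. There are 200 camera calls.

## Working session

There is one attempt and no reset: what is moved stays moved. The work goes in short steps, Python scripts to look and compute and a shell command to move; the robot and the scene stay as the last step left them, time stands still between calls to the robot, and variables do not carry over. Pictures are saved under pics/ and viewed, at most 10 in all, crops included, and the job is handed in when it is done.

```bash
ls; mkdir -p pics; cat > h.py <<'E'
import numpy as np,cv2
from workcell import status,viewer,ctrl
def grab(n):
    s=status.read_state(); f=viewer.grab_frame(n)
    if n=="wrist":
        T=np.eye(4);T[:3,:3]=s["ee_rot"];T[:3,3]=s["position"]
        f["W"]=T@f["tool_from_camera"]
    else: f["W"]=np.linalg.inv(f["extrinsics"])
    return f
def world(f):
    K=np.array(f["mtx"]);z=f["z_map"];v,u=np.mgrid[:480,:640]
    P=np.stack([(u-K[0,2])/K[0,0]*z,(v-K[1,2])/K[1,1]*z,z,np.ones_like(z)],-1)
    return (P@np.array(f["W"]).T)[...,:3]
def ray(f,u,v,z):
    K=np.array(f["mtx"]);W=f["W"];d=W[:3,:3]@[(u-K[0,2])/K[0,0],(v-K[1,2])/K[1,1],1]
    return W[:3,3]+d*(z-W[2,3])/d[2]
def save(f,n): cv2.imwrite("pics/"+n+".png",cv2.cvtColor(f["pixels"],cv2.COLOR_RGB2BGR))
E
python3 - <<'E'
from h import *
import pickle
np.set_printoptions(precision=3,suppress=True)
s=status.read_state();print(s["ee_rot"],s["force"],s["torque"],s["gripper_width"])
F={}
for n in("scene","wrist"):
    f=grab(n);save(f,n);F[n]=f
pickle.dump(F,open("F.pkl","wb"))
E
```

```text
pics
[[ 0.     1.    -0.002]
 [ 1.    -0.     0.   ]
 [ 0.    -0.002 -1.   ]] [-0.271  0.349  0.543] [ 0.009 -0.045  0.034] 0.9994223754072461
```

View pics/scene.png

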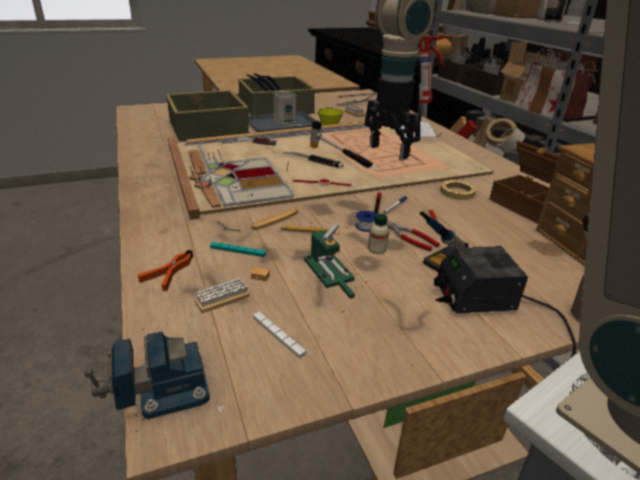

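View pics/wrist.png

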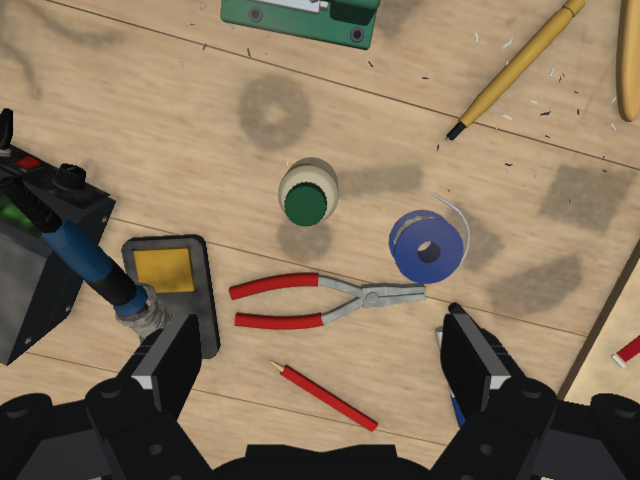

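The scene view shows the fixture at about (328,262) with its tongue ending at (353,295), the bar from (256,316) to (302,352), and the turquoise decoy at (238,249). The wrist view shows the bottle and the spool near the centre and the fixture at the top edge.

```bash
python3 - <<'E'
from h import *
import pickle
np.set_printoptions(precision=1,suppress=True)
F=pickle.load(open("F.pkl","rb"));f=F["scene"];W=world(f)
for n,u,v in[("bar a",257,317),("bar b",300,351),("tongue end",351,293),("arm/col top",325,238),("handle",331,231),("base",312,262),("brush",222,293),("block",260,274),("bottle",379,220),("turq",238,249),("spool",366,218),("table",330,320),("arm", 395,30)]:
    print(n,W[v,u])
x=cv2.cvtColor(f["pixels"],cv2.COLOR_RGB2BGR)[210:370,190:400]
cv2.imwrite("pics/c1.png",cv2.resize(x,None,fx=3.6,fy=3.6,interpolation=cv2.INTER_CUBIC))
E
```

```text
bar a [547.7 385.7   9.8]
bar b [426.3 367.5   9.8]
tongue end [503.4 186.8  11.7]
arm/col top [589.5 194.8 104.7]
handle [606.  166.2 104.8]
base [643.3 187.1  10.9]
brush [634.7 416.3  25. ]
block [660.8 313.8  16.3]
bottle [604.9  25.2  90.7]
turq [785.4 302.6  10.8]
spool [707.6 -31.1  32.7]
table [470.3 266.5   0.8]
arm [611.9  32.6 498.3]
```

View pics/c1.png

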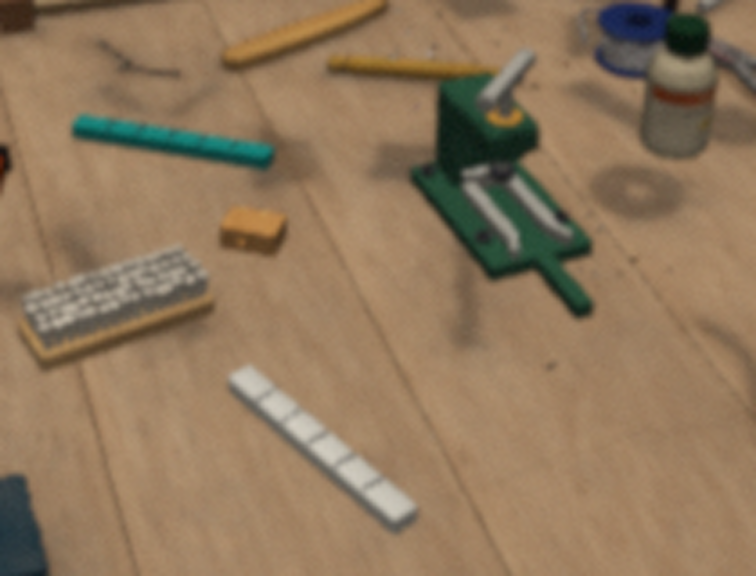

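The enlarged crop shows the bar's ends at crop (240,380) and (403,515), the fixture's tongue tip at (585,305) and the crossbar from (480,100) to (530,58). The heights fit: bar top 10, floor 11, crossbar 105. Next is a wrist look from above, between the bar and the fixture.

```bash
python3 -m inch '[1,-0.425,-0.3,0,0,0,1, 1,-0.425,-0.3,0,0,0,1, 1,-0.425,-0.3,0,0,0,1, 1,-0.425,-0.3,0,0,0,1, 1,-0.425,-0.3,0,0,0,1, 1,-0.425,-0.3,0,0,0,1, 1,-0.425,-0.3,0,0,0,1, 1,-0.425,-0.3,0,0,0,1]'
python3 - <<'E'
from h import *
import pickle
np.set_printoptions(precision=1,suppress=True)
f=grab("wrist");save(f,"w2");pickle.dump(f,open("F2.pkl","wb"))
print(f["mtx"],f["W"])
E
```

```text
time_s: 0.9
position: [540.0, 199.1, 315.4]
ee_rot: [[0.001, 1.0, -0.001], [1.0, -0.001, -0.001], [-0.001, -0.001, -1.0]]
force: [-0.4, -0.2, 0.5]
gripper_width: 1.0
grasp_force: 0.0
[[415.6   0.  320.7]
 [  0.  415.6 237.7]
 [  0.    0.    1. ]] [[  1.   -0.   -0.  539.7]
 [ -0.   -1.   -0.3 276.1]
 [ -0.    0.3  -1.  432.5]
 [  0.    0.    0.    1. ]]
```

View pics/w2.png

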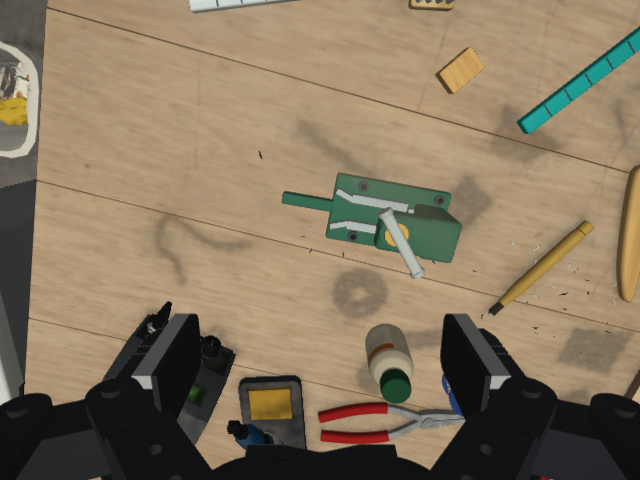

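The view shows the fixture with its tongue tip at (283,198), the near base edge from (337,174) to (327,236), and the handle from (388,213) to (419,273). The bar is cut off at the top, so I'll shift +y to get both in frame.

```bash
python3 -m inch '[0.5,-0.1,0.2,0,0,0,1, 0.5,-0.1,0.2,0,0,0,1, 0.5,-0.1,0.2,0,0,0,1, 0.5,-0.1,0.2,0,0,0,1, 0.5,-0.1,0.2,0,0,0,1]'
python3 - <<'E'
from h import *
import pickle
np.set_printoptions(precision=1,suppress=True)
f=grab("wrist");pickle.dump(f,open("F3.pkl","wb"))
x=cv2.cvtColor(f["pixels"],cv2.COLOR_RGB2BGR)
cv2.imwrite("pics/w3.png",cv2.resize(x[60:360,140:540],None,fx=2,fy=2,interpolation=cv2.INTER_CUBIC))
W=world(f); I=f["pixels"].astype(int)
m=((abs(W[...,2]-12)<3)&(I.min(2)>130)&(np.ptp(I,2)<30)&(W[...,1]>330)&(W[...,1]<430)&(W[...,0]<600)).astype(np.uint8)
n,l,st,c=cv2.connectedComponentsWithStats(m);k=1+st[1:,4].argmax();print(n,st[k])
p=W[l==k][:,:2].astype(np.float32);print(cv2.minAreaRect(p),np.median(W[l==k][:,2]))
g=(I[...,1]>I[...,0]+15)&(I[...,1]>I[...,2]+5)&(W[...,0]>480)&(W[...,0]<700)&(W[...,1]<280)&(W[...,1]>100)
b=g&(abs(W[...,2]-12)<4);q=W[b];print("base",len(q),q.min(0),q.max(0),np.median(q[:,2]))
t=q[q[:,0]<545];print("tongue",len(t),t.min(0))
E
```

```text
time_s: 1.45
position: [520.6, 298.8, 276.3]
ee_rot: [[0.001, 1.0, -0.0], [1.0, -0.001, -0.001], [-0.001, -0.0, -1.0]]
force: [0.2, -0.7, 0.1]
gripper_width: 1.0
grasp_force: 0.0
2 [ 207   91  158   36 2769]
((488.79583740234375, 372.94342041015625), (139.3967742919922, 15.459455490112305), 6.271237850189209) 11.412998428458593
base 3906 [498.7 132.5   8. ] [672.5 210.3  15.9] 11.252397156396313
tongue 513 [498.7 172.1   8. ]
```

View pics/w3.png

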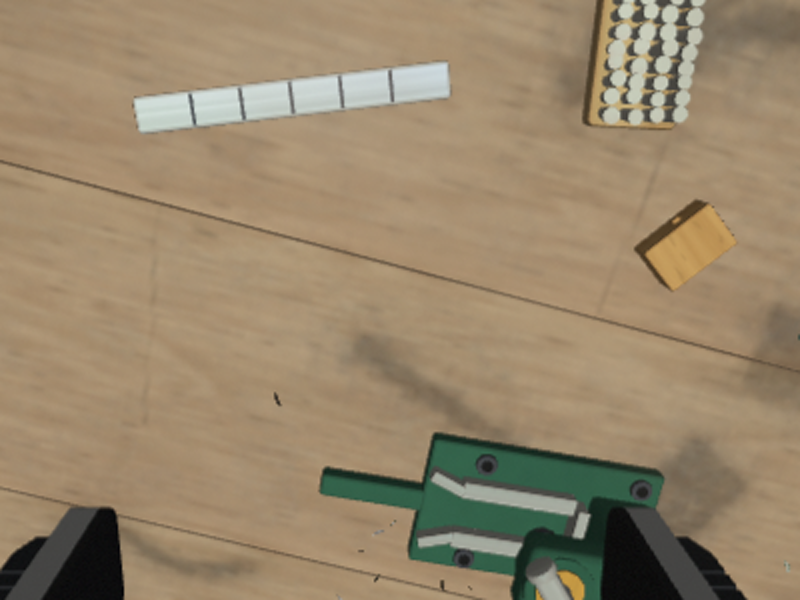

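The bar lies at (489,373) with yaw +6.3° and measures 139 x 15.5 x 11.4, which fits. In the crop the fixture's corners are at (435,433), (409,557) and (662,470), and the tongue tip is at (322,480). Next is a pose fit on picked points.

```bash
python3 - <<'E'
from h import *
import pickle
from scipy.optimize import least_squares
np.set_printoptions(precision=2,suppress=True)
print(status.read_state()["joint_positions"])
f3=pickle.load(open("F3.pkl","rb"));f2=pickle.load(open("F2.pkl","rb"))
L=[]
for (u,v),m in [((435,433),(-58,35)),((409,557),(-58,-35)),((662,470),(62,35)),((322,480),(-110,0))]:
    L.append((ray(f3,140+u/2,60+v/2,12)[:2],m))
for (u,v),m in [((337.5,173.5),(-58,35)),((326.5,236),(-58,-35)),((452,189.5),(62,35)),((283,198),(-110,0))]:
    L.append((ray(f2,u,v,12)[:2],m))
P=np.array([a for a,_ in L]);M=np.array([b for _,b in L],float)
def r(p):
    c,s=np.cos(p[2]),np.sin(p[2]);return (M@np.array([[c,s],[-s,c]])+p[:2]-P)
o=least_squares(lambda p:r(p).ravel(),[610,185,-.1]);print(o.x,np.degrees(o.x[2]));print(r(o.x))
W=world(f2);I=f2["pixels"].astype(int);m=(abs(W[...,2]-103)<6)&(np.ptp(I,2)<40)&(W[...,1]>120)&(W[...,0]>560)&(W[...,0]<660)
print(m.sum(),cv2.minAreaRect(W[m][:,:2].astype(np.float32)),np.median(W[m][:,2]))
E
```

```text
[ 0.41  0.22 -0.05  1.3  -0.    1.99]
[607.41 168.53  -0.16] -9.133953229773608
[[-0.67 -1.14]
 [-0.   -0.18]
 [ 2.92  0.11]
 [-1.05 -1.76]
 [-0.28  2.35]
 [-0.46 -0.44]
 [ 0.8  -0.22]
 [-1.27  1.27]]
961 ((606.6036376953125, 165.8525848388672), (12.702404022216797, 66.2265625), 29.447498321533203) 106.13855426323073
```

```bash
python3 -m inch '[0.35,-0.348,0.6,0,0,-0.96,1, 0.35,-0.348,0.6,0,0,-0.96,1, 0.35,-0.348,0.6,0,0,-0.96,1, 0.35,-0.348,0.6,0,0,-0.96,1, 0.35,-0.348,0.6,0,0,-0.96,1, 0.35,-0.348,0.6,0,0,-0.96,1, 0.35,-0.348,0.6,0,0,-0.96,1, 0.35,-0.348,0.6,0,0,-0.96,1, 0.35,-0.348,0.6,0,0,-0.96,1, 0.35,-0.348,0.6,0,0,-0.96,1]'
python3 -m inch '[0,0,0,0,0,-0.16,0, 0,0,0,0,0,-0.16,0, 0,0,0,0,0,-0.16,0, 0,0,0,0,0,-0.16,0]'
python3 - <<'E'
from h import *
import pickle
np.set_printoptions(precision=3,suppress=True)
F=pickle.load(open("F.pkl","rb"));W=world(F["scene"])
print(W[345:410:8,205],W[400,150])
s=status.read_state();R=np.array(s["ee_rot"]);p=np.array(s["position"]);print(s["joint_positions"],R)
f=grab("wrist");W=world(f);I=f["pixels"].astype(int);save(f,"w4")
m=((abs(W[...,2]-12)<3)&(I.min(2)>130)&(np.ptp(I,2)<30)&(W[...,1]>330)&(W[...,1]<430)&(W[...,0]<600)).astype(np.uint8)
n,l,st,c=cv2.connectedComponentsWithStats(m);k=1+st[1:,4].argmax()
print(cv2.minAreaRect(W[l==k][:,:2].astype(np.float32)),np.median(W[l==k][:,2]))
E
```

```text
time_s: 2.5
position: [452.0, 368.9, 157.5]
ee_rot: [[-0.992, 0.128, 0.002], [0.128, 0.992, 0.001], [-0.002, 0.001, -1.0]]
force: [-0.2, 0.1, 0.2]
gripper_width: 0.998
grasp_force: 0.0
time_s: 2.9
position: [451.4, 369.3, 157.0]
ee_rot: [[-0.994, -0.105, 0.001], [-0.105, 0.994, 0.001], [-0.001, 0.0, -1.0]]
force: [-0.6, 0.0, -0.3]
gripper_width: 0.501
grasp_force: 0.0
[[542.153 496.833   0.851]
 [524.411 504.844   0.155]
 [506.351 512.894   0.525]
 [490.438 520.134  -0.656]
 [463.259 531.126  11.394]
 [441.835 540.047  18.262]
 [430.776 545.419  13.947]
 [421.509 550.164   7.844]
 [414.348 554.196  -0.619]] [454.027 622.875  26.818]
[ 0.575  0.272 -0.251  1.047 -0.     0.469] [[-0.994 -0.105  0.001]
 [-0.105  0.994  0.001]
 [-0.001  0.    -1.   ]]
((488.9500732421875, 372.6807556152344), (139.35682678222656, 15.489714622497559), 6.253028869628906) 11.325442868185746
```

```bash
python3 -m inch '[0,0,0.25,0,0,0,0, 0,0,0.45,0,0,0,0, 0,0,0.56,0,0,0,0, 0,0,0.61,0,0,0,0, 0,0,0.64,0,0,0,0, 0,0,0.64,0,0,0,0, 0,0,0.64,0,0,0,-1, 0,0,0.64,0,0,0,-1, 0,0,0.64,0,0,0,-1, 0,0,0.64,0,0,0,-1]' 50
python3 -m inch '[0,0,0,0,0,0,-1, 0,0,0,0,0,0,-1]' 50
python3 -m inch '[0,0,-0.1,0,0,0,-1, 0,0,-0.2,0,0,0,-1, 0,0,-0.3,0,0,0,-1, 0,0,-0.3,0,0,0,-1]' 50
```

```text
time_s: 3.95
position: [451.8, 370.8, 30.1]
ee_rot: [[-0.994, -0.109, 0.003], [-0.109, 0.994, 0.002], [-0.003, 0.001, -1.0]]
force: [-1.2, -0.4, 6.5]
gripper_width: 0.162
grasp_force: 50.9
time_s: 4.15
position: [451.8, 370.8, 30.1]
ee_rot: [[-0.994, -0.109, 0.003], [-0.109, 0.994, 0.002], [-0.003, 0.001, -1.0]]
force: [0.1, -1.5, 6.2]
gripper_width: 0.165
grasp_force: 50.9
time_s: 4.55
position: [452.2, 371.4, 91.1]
ee_rot: [[-0.994, -0.109, 0.005], [-0.109, 0.994, 0.003], [-0.005, 0.003, -1.0]]
force: [1.1, 0.3, -2.0]
gripper_width: 0.163
grasp_force: 50.0
```

```bash
python3 -m inch '[0.05,-0.2,0,0,0,0.06,-1, 0.1,-0.4,0,0,0,0.12,-1, 0.15,-0.6,0,0,0,0.18,-1, 0.2,-0.8,0,0,0,0.18,-1, 0.217,-0.854,0,0,0,0.18,-1, 0.217,-0.854,0,0,0,0.18,-1, 0.217,-0.854,0,0,0,0.18,-1]'
cat > m.py <<'E'
from h import *
np.set_printoptions(precision=3,suppress=True)
s=status.read_state();R=np.array(s["ee_rot"]);p=np.array(s["position"]);print(p,s["joint_positions"],"yaw",np.degrees(np.arctan2(-R[1,0],-R[0,0])))
f=grab("wrist");W=world(f);I=f["pixels"].astype(int)
T=(W-p)@R
m=((abs(T[...,2]-18)<8)&(I.min(2)>110)&(np.ptp(I,2)<35)&(abs(T[...,1])<12)).astype(np.uint8)
n,l,st,c=cv2.connectedComponentsWithStats(m)
for k in range(1,n):
    if st[k,4]>80:
        q=T[l==k];print("bar part tool",st[k],cv2.minAreaRect(q[:,:2].astype(np.float32)),q.min(0),q.max(0),np.polyfit(q[:,0],q[:,2],1))
save(f,"w5")
f=grab("scene");W=world(f);I=f["pixels"].astype(int)
x=cv2.cvtColor(f["pixels"],cv2.COLOR_RGB2BGR)[215:335,270:430]
top=cv2.resize(cv2.imread("pics/w5.png"),(800,600))
cv2.imwrite("pics/w5.png",np.vstack([cv2.resize(x,(400,300),interpolation=3),cv2.resize(top,(400,300))]))
E
python3 m.py
```

```text
time_s: 5.25
position: [426.1, 196.0, 88.0]
ee_rot: [[-0.987, 0.16, 0.0], [0.16, 0.987, 0.001], [0.0, 0.001, -1.0]]
force: [0.2, 0.6, -2.1]
gripper_width: 0.167
grasp_force: 50.1
[426.106 195.979  88.004] [ 0.293  0.161 -0.564  0.845  0.001  0.454] yaw -9.222645067877194
bar part tool [ 299  244   45   70 2888] ((19.44066619873047, -0.7920432090759277), (15.789007186889648, 26.3249454498291), 89.82984161376953) [ 6.258 -8.691 16.557] [32.59   7.107 21.452] [-0.001 18.633]
bar part tool [ 301  315   40  137 5008] ((-26.084510803222656, -0.8121519088745117), (64.08552551269531, 15.702342987060547), 0.8629407286643982) [-58.125  -9.104  17.121] [ 6.     6.787 21.474] [-0.013 18.703]
```

View pics/w5.png

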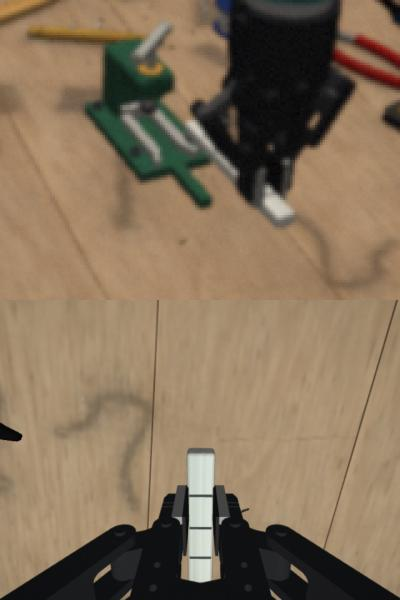

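The scene crop shows the bar held with its nose near the tongue and raised above it. The wrist crop shows the bar straight between the pads. Next I'll refine the channel's centreline from the rails in the earlier wrist frames.

```bash
python3 - <<'E'
from h import *
import pickle
np.set_printoptions(precision=2,suppress=True)
x0,y0,a=607.4,168.5,np.radians(-9.13);c,s=np.cos(a),np.sin(a);R=np.array([[c,-s],[s,c]])
for n in("F2","F3"):
    f=pickle.load(open(n+".pkl","rb"));W=world(f);I=f["pixels"].astype(int)
    q=(W[...,:2]-[x0,y0])@R
    st=(abs(W[...,2]-20)<4)&(np.ptp(I,2)<30)&(I.min(2)>110)
    for nm,sg in(("+y rail",1),("-y rail",-1)):
        for lo in(-54,-48,-40,-34,-28,-22):
            k=st&(q[...,0]>lo)&(q[...,0]<lo+6)&(q[...,1]*sg>3)&(q[...,1]*sg<25)
            if k.sum()>4:print(n,nm,lo,k.sum(),np.percentile(q[k][:,1],[2,50,98]),np.median(W[k][:,2]))
    g=(I[...,1]>I[...,0]+12)&(abs(W[...,2]-12)<3)&(q[...,0]<-62)&(q[...,0]>-115)&(abs(q[...,1])<15)
    for lo in(-110,-100,-90,-80,-70):
        k=g&(q[...,0]>lo)&(q[...,0]<lo+10);print(n,"tongue",lo,k.sum(),np.percentile(q[k][:,1],[2,50,98]))
    print("tip",np.percentile(q[g][:,0],1))
    for lo in(-45,-30,-15,0,20,40):
        k=(I[...,1]>I[...,0]+12)&(abs(W[...,2]-12)<3)&(q[...,0]>lo)&(q[...,0]<lo+10)&(q[...,1]<45)&(q[...,1]>20);print("edge35",lo,np.percentile(q[k][:,1],[98]))
E
```

```text
F2 +y rail -54 37 [12.11 15.34 18.33] 20.314602691826053
F2 +y rail -48 35 [ 9.81 13.13 15.81] 20.530344551819724
F2 +y rail -40 47 [ 7.76 11.45 15.64] 20.334115281990535
F2 +y rail -34 48 [ 7.85 11.75 15.6 ] 20.262671790245093
F2 +y rail -28 51 [ 7.05 11.55 15.64] 20.372068588712523
F2 +y rail -22 50 [ 7.19 11.52 15.41] 20.255995492681308
F2 -y rail -54 33 [-22.6  -18.83 -15.71] 20.513430275977782
F2 -y rail -48 30 [-19.59 -16.71 -14.37] 20.247869830554578
F2 -y rail -40 46 [-20.07 -16.06 -12.35] 20.124032051458045
F2 -y rail -34 45 [-19.95 -16.54 -12.25] 20.38232516695541
F2 -y rail -28 47 [-20.63 -16.48 -12.48] 20.489152565852464
F2 -y rail -22 46 [-20.53 -16.48 -12.7 ] 20.4871016901198
F2 tongue -110 104 [-6.47 -0.41  5.04]
F2 tongue -100 108 [-6.39 -0.32  4.62]
F2 tongue -90 109 [-6.62 -0.84  4.66]
F2 tongue -80 110 [-6.96 -0.87  4.43]
F2 tongue -70 84 [-7.   -1.18  4.12]
tip -109.07811082905472
edge35 -45 [32.25]
edge35 -30 [31.78]
edge35 -15 [31.56]
edge35 0 [31.22]
edge35 20 [30.89]
edge35 40 [30.66]
F3 +y rail -54 33 [11.75 14.96 18.22] 20.25845556439606
F3 +y rail -48 31 [1
[... 244 characters left out ...]
0.290830637103596
F3 -y rail -54 32 [-22.12 -18.79 -15.93] 20.179665126186535
F3 -y rail -48 31 [-19.02 -16.47 -13.5 ] 20.347169006357717
F3 -y rail -40 42 [-19.88 -15.61 -12.06] 20.275567931562506
F3 -y rail -34 43 [-19.97 -16.46 -12.2 ] 20.047432297096805
F3 -y rail -28 44 [-20.98 -16.13 -12.48] 20.23747518333633
F3 -y rail -22 45 [-20.47 -15.96 -12.29] 20.234118471335478
F3 tongue -110 104 [-5.73 -0.07  5.4 ]
F3 tongue -100 109 [-6.13  0.18  5.07]
F3 tongue -90 105 [-5.98 -0.53  5.02]
F3 tongue -80 104 [-6.21 -0.25  4.54]
F3 tongue -70 80 [-6.52 -0.6   4.42]
tip -109.23890529377105
edge35 -45 [32.83]
edge35 -30 [32.6]
edge35 -15 [32.38]
edge35 0 [32.25]
edge35 20 [31.41]
edge35 40 [31.24]
```

```bash
python3 -m inch '[-0.069,0.0143,0.05,0,0,0.0117,-1, -0.069,0.0143,0.15,0,0,0.0117,-1, -0.069,0.0143,0.2,0,0,0.0117,-1, -0.069,0.0143,0.215,0,0,0.0117,-1, -0.069,0.0143,0.215,0,0,0.0117,-1, -0.069,0.0143,0.215,0,0,0.0117,-1]'
cat > m2.py <<'E'
from h import *
np.set_printoptions(precision=2,suppress=True)
s=status.read_state();R=np.array(s["ee_rot"]);p=np.array(s["position"])
a=np.radians(-10.2);F=np.array([[np.cos(a),-np.sin(a),0],[np.sin(a),np.cos(a),0],[0,0,1]])
q=(p-[606.8,165.8,0])@F
print("t",s["time_s"],"fix TCP",q,"yaw",np.degrees(np.arctan2(-R[1,0],-R[0,0]))+10.2,"F fix",np.array(s["force"])@F,"tq",np.array(s["torque"]),"nose x",q[0]+107.4,s["gripper_width"])
E
python3 m2.py
```

```text
time_s: 5.95
position: [440.2, 196.5, 45.7]
ee_rot: [[-0.984, 0.177, 0.001], [0.177, 0.984, 0.0], [-0.001, 0.0, -1.0]]
force: [-0.1, -0.4, -1.1]
gripper_width: 0.167
grasp_force: 50.1
t 5.95 fix TCP [-169.39    0.69   45.72] yaw 0.01162255582316618 F fix [-0.05 -0.42 -1.14] tq [ 0.07  0.1  -0.02] nose x -61.987542604914125 0.16682190341952827
```

```bash
python3 -m inch '[-0.04,0,0,0,0,0,-1, -0.08,0,0,0,0,0,-1, -0.12,0,0,0,0,0,-1, -0.12,0,0.005,0,0,0,-1]'; python3 m2.py
python3 -m inch '[-0.03,0,0.005,0,0,0,-1, -0.06,0,0.005,0,0,0,-1, -0.1,0,0.005,0,0,0,-1, -0.1,0,0.005,0,0,0,-1]'; python3 m2.py
```

```text
time_s: 6.35
position: [466.3, 191.9, 45.1]
ee_rot: [[-0.984, 0.178, 0.003], [0.178, 0.984, 0.001], [-0.003, 0.001, -1.0]]
force: [0.8, -0.0, -1.7]
gripper_width: 0.166
grasp_force: 50.1
t 6.35 fix TCP [-142.91    0.8    45.1 ] yaw -0.07539832600310525 F fix [ 0.76  0.11 -1.7 ] tq [0.02 0.06 0.02] nose x -35.50644209910962 0.16621776432039637
time_s: 6.75
position: [485.1, 188.3, 43.6]
ee_rot: [[-0.984, 0.178, 0.002], [0.178, 0.984, 0.0], [-0.002, 0.001, -1.0]]
force: [-0.1, 0.3, -2.2]
gripper_width: 0.165
grasp_force: 50.1
t 6.75 fix TCP [-123.74    0.58   43.61] yaw -0.05219860052196701 F fix [-0.13  0.29 -2.17] tq [-0.02  0.07 -0.02] nose x -16.33691038684603 0.1649451834823521
```

```bash
python3 -m inch '[-0.04,0,0,0,0,0,-1, -0.08,0,0,0,0,0,-1, -0.12,0,0,0,0,0,-1, -0.14,0,0.003,0,0,0,-1, -0.14,0,0.003,0,0,0,-1]'; python3 m2.py
python3 -m inch '[-0.007,0,0,0,0,0,-1, -0.014,0,0,0,0,0,-1, -0.02,0,0,0,0,0,-1, -0.02,0,0,0,0,0,-1]'; python3 m2.py
```

```text
time_s: 7.25
position: [511.9, 183.2, 42.8]
ee_rot: [[-0.984, 0.178, 0.001], [0.178, 0.984, 0.0], [-0.001, 0.0, -1.0]]
force: [0.4, 0.7, -2.3]
gripper_width: 0.168
grasp_force: 50.1
t 7.25 fix TCP [-96.48   0.36  42.8 ] yaw -0.045731030469072564 F fix [ 0.27  0.8  -2.27] tq [ 0.05  0.01 -0.03] nose x 10.92171736339472 0.1684996769454498
time_s: 7.65
position: [514.8, 182.6, 42.8]
ee_rot: [[-0.984, 0.177, 0.0], [0.177, 0.984, -0.0], [-0.0, -0.0, -1.0]]
force: [-0.2, -0.6, -1.7]
gripper_width: 0.165
grasp_force: 50.1
t 7.65 fix TCP [-93.54   0.24  42.76] yaw -0.016658678302428953 F fix [-0.07 -0.65 -1.67] tq [-0.04  0.02  0.05] nose x 13.858623614691084 0.16493597688492537
```

```bash
python3 -m inch '[-0.007,0,0.003,0,0,0,-1, -0.014,0,0.003,0,0,0,-1, -0.02,0,0.003,0,0,0,-1, -0.02,0,0.003,0,0,0,-1]'; python3 m2.py
python3 -m inch '[-0.005,0,0.0,0,0,0,-1, -0.01,0,0.0,0,0,0,-1, -0.01,0,0.0,0,0,0,-1]'; python3 m2.py
```

```text
time_s: 8.05
position: [518.8, 181.9, 42.2]
ee_rot: [[-0.984, 0.177, 0.0], [0.177, 0.984, 0.0], [-0.0, 0.0, -1.0]]
force: [-0.7, 0.7, 0.7]
gripper_width: 0.162
grasp_force: 50.3
t 8.05 fix TCP [-89.43   0.29  42.16] yaw -0.01848284856449567 F fix [-0.79  0.56  0.67] tq [0.02 0.13 0.05] nose x 17.973183196160548 0.16227971431161567
time_s: 8.35
position: [519.0, 181.9, 42.1]
ee_rot: [[-0.984, 0.177, -0.004], [0.177, 0.984, 0.001], [0.004, 0.0, -1.0]]
force: [-5.9, 1.8, 5.0]
gripper_width: 0.164
grasp_force: 50.9
t 8.35 fix TCP [-89.29   0.25  42.13] yaw 0.004970730249834077 F fix [-6.14  0.73  5.01] tq [0.25 1.19 0.02] nose x 18.107120702439616 0.1641302093083453
```

```bash
python3 -m inch '[-0.008,0,0,0,0,0,-1, -0.008,0,0,0,0,0,-1]'; python3 m2.py
python3 -m inch '[0,0,0,0,0,0,-0.4, 0,0,0,0,0,0,-0.4, 0,0,0,0,0,0,-0.4]';python3 m2.py
python3 -m inch '[0,0,-0.1,0,0,0,-0.4, 0,0,-0.3,0,0,0,-0.4, 0,0,-0.5,0,0,0,-0.4, 0,0,-0.75,0,0,0,-0.4, 0,0,-0.75,0,0,0,-0.4]'
python3 m.py; python3 - <<'E'
from h import *
np.set_printoptions(precision=1,suppress=True)
f=grab("wrist");W=world(f);I=f["pixels"].astype(int);a=np.radians(-10.2);F=np.array([[np.cos(a),-np.sin(a)],[np.sin(a),np.cos(a)]])
q=(W[...,:2]-[606.8,165.8])@F
k=(abs(W[...,2]-24)<3)&(I.min(2)>110)&(np.ptp(I,2)<35)&(q[...,0]<-60)&(abs(q[...,1])<12)
print(k.sum(),np.percentile(q[k],[1,50,99],axis=0),np.median(W[k][:,2]))
save(f,"w6")
E
```

```text
time_s: 8.55
position: [519.1, 181.8, 42.1]
ee_rot: [[-0.984, 0.177, -0.006], [0.177, 0.984, 0.002], [0.007, 0.001, -1.0]]
force: [-9.1, 2.2, 8.1]
gripper_width: 0.161
grasp_force: 51.3
t 8.55 fix TCP [-89.18   0.24  42.12] yaw 0.024083513553758706 F fix [-9.38  0.55  8.13] tq [ 0.47  1.77 -0.04] nose x 18.216096106378828 0.1605904973289663
time_s: 8.85
position: [523.4, 181.3, 42.5]
ee_rot: [[-0.984, 0.178, 0.002], [0.178, 0.984, -0.0], [-0.002, 0.0, -1.0]]
force: [-0.2, -0.1, -0.6]
gripper_width: 0.3
grasp_force: 0.0
t 8.85 fix TCP [-84.82   0.46  42.46] yaw -0.030668312078143245 F fix [-0.21 -0.09 -0.58] tq [ 0.04  0.04 -0.  ] nose x 22.582962175179276 0.3001995136360028
time_s: 9.35
position: [528.2, 182.4, 200.3]
ee_rot: [[-0.984, 0.178, 0.016], [0.178, 0.984, 0.003], [-0.015, 0.006, -1.0]]
force: [1.6, -0.4, 0.1]
gripper_width: 0.298
grasp_force: 0.0
[528.202 182.391 200.318] [ 0.217  0.186 -0.263  1.106 -0.     0.395] yaw -10.23151667156122
1857 [[-121.5   -8.8]
 [ -92.6   -0.9]
 [ -60.8    6.9]] 23.353766522758804
```

View pics/w6.png

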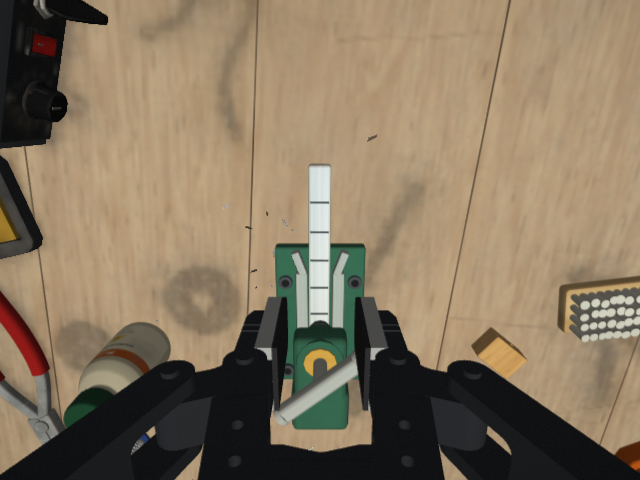

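The picture shows the bar in the channel, rear end at (319,165), measured at fixture x = -121.5 (seated is -122). The crossbar runs from (280,415) to about (360,365), partly hidden by a finger. I'll go over the handle with the wrist wound back, so that one grasp can sweep as far as possible.

```bash
python3 -m inch '[-0.4,-0.011,0,0,0,-1,0.2, -0.4,-0.011,0,0,0,-1,0.2, -0.4,-0.011,0,0,0,-1,0.2, -0.4,-0.011,0,0,0,-1,0.2, -0.4,-0.011,0,0,0,-1,0.2, -0.4,-0.011,0,0,0,-1,0.2, -0.4,-0.011,0,0,0,-1,0.2, -0.4,-0.011,0,0,0,-1,0.2, -0.4,-0.011,0,0,0,-1,0.2, -0.4,-0.011,0,0,0,-1,0.2]'
python3 -m inch '[0,0,0,0,0,-0.508,0.2, 0,0,0,0,0,-0.508,0.2, 0,0,0,0,0,-0.508,0.2, 0,0,0,0,0,-0.508,0.2, 0,0,0,0,0,-0.508,0.2, 0,0,0,0,0,-0.508,0.2, 0,0,0,0,0,-0.508,0.2]'
python3 - <<'E'
from h import *
np.set_printoptions(precision=3,suppress=True)
s=status.read_state();R=np.array(s["ee_rot"]);p=np.array(s["position"]);print(p,s["joint_positions"],np.degrees(np.arctan2(R[1,0],R[0,0])))
f=grab("wrist");W=world(f);I=f["pixels"].astype(int)
m=(abs(W[...,2]-103)<6)&(np.ptp(I,2)<40)&(np.hypot(W[...,0]-607,W[...,1]-166)<40)
print(m.sum(),cv2.minAreaRect(W[m][:,:2].astype(np.float32)),np.median(W[m][:,2]))
E
```

```text
time_s: 10.5
position: [599.1, 164.5, 189.2]
ee_rot: [[-0.241, -0.971, -0.005], [-0.971, 0.241, -0.001], [0.002, 0.004, -1.0]]
force: [-0.9, 0.9, -0.1]
gripper_width: 0.599
grasp_force: 0.0
time_s: 11.2
position: [599.6, 164.7, 190.2]
ee_rot: [[0.488, -0.873, -0.003], [-0.873, -0.488, -0.001], [-0.001, 0.003, -1.0]]
force: [-0.4, 0.7, -0.9]
gripper_width: 0.596
grasp_force: 0.0
[599.609 164.657 190.248] [ 0.164  0.313 -0.12   1.141 -0.    -1.917] -60.779773337786764
2461 ((607.1458740234375, 165.05690002441406), (12.625149726867676, 66.1502914428711), 29.57280731201172) 106.29159156178488
```

```bash
python3 -m inch '[0.0146,-0.034,0,0,0,0,0.2, 0.0146,-0.034,0.15,0,0,0,0.2, 0.0146,-0.034,0.28,0,0,0,0.2, 0.0146,-0.034,0.35,0,0,0,0.2, 0.0146,-0.034,0.39,0,0,0,0.2, 0.0146,-0.034,0.39,0,0,0,0.2]'
python3 -m inch '[0,0,0,0,0,0,-1, 0,0,0,0,0,0,-1, 0,0,0,0,0,0,-1, 0,0,0,0,0,0,-1, 0,0,0,0,0,0,-1, 0,0,0,0,0,0,-1]' 60
cat > m3.py <<'E'
from h import *
np.set_printoptions(precision=3,suppress=True)
s=status.read_state();R=np.array(s["ee_rot"])
print("t",s["time_s"],"yaw",round(np.arctan2(R[1,0],R[0,0]),4),"F",np.array(s["force"]),"TQ",np.array(s["torque"]),"j6",round(s["joint_positions"][5],3),np.array(s["position"]),s["effort"][5])
E
python3 m3.py
```

```text
time_s: 11.85
position: [607.4, 165.6, 113.1]
ee_rot: [[0.49, -0.872, -0.002], [-0.872, -0.49, -0.0], [-0.001, 0.002, -1.0]]
force: [-0.4, -0.3, 0.3]
gripper_width: 0.6
grasp_force: 0.0
time_s: 12.45
position: [608.0, 165.4, 115.7]
ee_rot: [[0.491, -0.871, 0.001], [-0.871, -0.491, -0.001], [0.001, -0.0, -1.0]]
force: [-3.6, -1.8, 5.7]
gripper_width: 0.095
grasp_force: 59.9
t 12.45 yaw -1.0581 F [-3.645 -1.846  5.723] TQ [-0.366  0.594  0.007] j6 -1.92 [608.039 165.379 115.653] 0.028397070709615946
```

```bash
python3 -m inch '[0,0,0,0,0,0.05,-1, 0,0,0,0,0,0.1,-1, 0,0,0,0,0,0.15,-1, 0,0,0,0,0,0.2,-1]' >/dev/null; python3 m3.py
python3 -m inch '[0,0,0,0,0,0.05,-1, 0,0,0,0,0,0.1,-1, 0,0,0,0,0,0.15,-1]' >/dev/null; python3 m3.py
python3 -m inch '[0,0,0,0,0,0.05,-1, 0,0,0,0,0,0.1,-1]' >/dev/null; python3 m3.py
python3 -m inch '[0,0,0,0,0,0.05,-1, 0,0,0,0,0,0.1,-1]'; python3 m3.py
```

```text
t 12.85 yaw -1.3605 F [-2.982 -2.076  6.535] TQ [-0.429  0.729  0.182] j6 -1.618 [607.78  165.293 115.651] -0.28634355403482914
t 13.15 yaw -1.5855 F [-3.169 -2.169  6.056] TQ [-0.47   0.805  0.282] j6 -1.393 [607.581 165.238 115.641] -0.286269374191761
t 13.35 yaw -1.7355 F [-3.425 -1.737  6.738] TQ [-0.373  0.882  0.212] j6 -1.243 [607.48  165.275 115.659] -0.2863594237715006
time_s: 13.55
position: [607.4, 165.3, 115.7]
ee_rot: [[-0.31, -0.951, -0.001], [-0.951, 0.31, -0.001], [0.001, 0.0, -1.0]]
force: [-4.5, -2.2, 7.4]
gripper_width: 0.098
grasp_force: 60.1
t 13.55 yaw -1.8855 F [-4.474 -2.191  7.352] TQ [-0.33   0.909  0.209] j6 -1.093 [607.351 165.309 115.653] -0.2865222282707691
```

```bash
python3 -m inch '[0,0,0,0,0,0.05,-1, 0,0,0,0,0,0.1,-1]' >/dev/null; python3 m3.py
python3 -m inch '[0,0,0,0,0,0.05,-1, 0,0,0,0,0,0.1,-1]' >/dev/null; python3 m3.py
python3 -m inch '[0,0,0,0,0,0.05,-1, 0,0,0,0,0,0.1,-1]' >/dev/null; python3 m3.py
```

```text
t 13.75 yaw -2.0355 F [-4.043 -1.898  6.822] TQ [-0.374  0.994  0.199] j6 -0.943 [607.239 165.328 115.658] -0.2868381701409817
t 13.95 yaw -2.1854 F [-4.868 -2.332  6.807] TQ [-0.382  1.04   0.232] j6 -0.793 [607.107 165.4   115.646] -0.28679385781288147
t 14.15 yaw -2.3353 F [-5.253 -1.138  7.816] TQ [-0.287  1.097  0.185] j6 -0.643 [606.99  165.476 115.628] -0.2873352449387312
```

```bash
python3 -m inch '[0,0,0,0,0,0.05,-1, 0,0,0,0,0,0.1,-1]' >/dev/null; python3 m3.py
python3 -m inch '[0,0,0,0,0,0.05,-1, 0,0,0,0,0,0.1,-1]' >/dev/null; python3 m3.py
python3 -m inch '[0,0,0,0,0,0.05,-1, 0,0,0,0,0,0.1,-1]' >/dev/null; python3 m3.py
```

```text
t 14.35 yaw -2.4853 F [-5.999 -0.765  8.262] TQ [-0.19   1.114  0.282] j6 -0.493 [606.918 165.564 115.618] -0.28770893812179565
t 14.55 yaw -2.6352 F [-6.008 -0.782  7.234] TQ [-0.143  1.152  0.208] j6 -0.343 [606.826 165.699 115.652] -0.2881322521716356
t 14.75 yaw -2.7851 F [-4.984 -0.259  7.964] TQ [-0.184  1.136  0.19 ] j6 -0.193 [606.784 165.806 115.658] -0.28855450451374054
```

```bash
python3 -m inch '[0,0,0,0,0,0.03,-1, 0,0,0,0,0,0.06,-1]' >/dev/null; python3 m3.py
```

```text
t 14.95 yaw -2.8739 F [-6.061 -0.404  7.655] TQ [-0.145  1.137  0.254] j6 -0.104 [606.749 165.862 115.635] -0.08885879768058658
```

```bash
python3 -m inch '[0,0,0,0,0,0.05,-1, 0,0,0,0,0,0.1,-1]' >/dev/null; python3 m3.py
python3 -m inch '[0,0,0,0,0,0.05,-1, 0,0,0,0,0,0.1,-1]' >/dev/null; python3 m3.py
python3 -m inch '[0,0,0,0,0,0.05,-1, 0,0,0,0,0,0.1,-1]' >/dev/null; python3 m3.py
```

```text
t 15.15 yaw -3.025 F [-5.32  -0.043  7.701] TQ [-0.01   1.172  0.221] j6 0.047 [606.7   165.987 115.611] -0.29299297370016575
t 15.35 yaw 3.1082 F [-5.089 -0.682  8.25 ] TQ [0.022 1.22  0.167] j6 0.197 [606.721 166.126 115.602] -0.2898057550191879
t 15.55 yaw 2.9584 F [-6.825  1.074  7.503] TQ [0.164 1.145 0.227] j6 0.347 [606.746 166.256 115.638] -0.29028293676674366
```

```bash
python3 -m inch '[0,0,0,0,0,0.05,-1, 0,0,0,0,0,0.1,-1]' >/dev/null; python3 m3.py
python3 -m inch '[0,0,0,0,0,0.05,-1, 0,0,0,0,0,0.1,-1]' >/dev/null; python3 m3.py
python3 -m inch '[0,0,0,0,0,0.05,-1, 0,0,0,0,0,0.1,-1]' >/dev/null; python3 m3.py
```

```text
t 15.75 yaw 2.8084 F [-5.565  0.76   6.626] TQ [0.13  1.147 0.23 ] j6 0.497 [606.751 166.374 115.626] -0.29078973457217216
t 15.95 yaw 2.6585 F [-5.388  1.035  8.112] TQ [0.249 1.072 0.168] j6 0.647 [606.809 166.485 115.642] -0.2914783637970686
t 16.15 yaw 2.5085 F [-5.581  1.133  7.524] TQ [0.3   1.069 0.15 ] j6 0.797 [606.877 166.6   115.62 ] -0.29151770286262035
```

```bash
python3 -m inch '[0,0,0,0,0,0.05,-1, 0,0,0,0,0,0.1,-1]' >/dev/null; python3 m3.py
python3 -m inch '[0,0,0,0,0,0.05,-1, 0,0,0,0,0,0.1,-1]' >/dev/null; python3 m3.py
python3 -m inch '[0,0,0,0,0,0.05,-1, 0,0,0,0,0,0.1,-1]' >/dev/null; python3 m3.py
```

```text
t 16.35 yaw 2.3586 F [-5.544  1.671  6.836] TQ [0.312 1.071 0.245] j6 0.947 [606.961 166.684 115.655] -0.27019609697163105
t 16.55 yaw 2.2089 F [-5.368  1.068  6.097] TQ [0.369 1.049 0.245] j6 1.097 [607.058 166.774 115.643] -0.22149128839373589
t 16.75 yaw 2.0591 F [-4.561  1.232  6.48 ] TQ [0.34  0.931 0.332] j6 1.247 [607.162 166.865 115.647] -0.1730641582980752
```

The torque about z rose from about 0.21 to 0.33 N m. The wrist effort shifted by 0.118 N m, which means about 37 N, and the turn is about 0.37 rad past first touch, so the bar is clamped in mid-range. Now I let go and rise.

```bash
python3 -m inch '[0,0,0,0,0,0,-1]'>/dev/null; python3 m3.py
python3 -m inch '[0,0,0,0,0,0,0.1, 0,0,0,0,0,0,0.1, 0,0,0,0,0,0,0.1, 0,0,0,0,0,0,0.1, 0,0,-0.15,0,0,0,0.1, 0,0,-0.35,0,0,0,0.1, 0,0,-0.5,0,0,0,0.1, 0.1,0,-0.6,0,0,0,0.1, 0.1,0,-0.6,0,0,0,0.1]'
python3 - <<'E'
from h import *
np.set_printoptions(precision=2,suppress=True)
f=grab("wrist");W=world(f);I=f["pixels"].astype(int);a=np.radians(-10.2);F=np.array([[np.cos(a),-np.sin(a)],[np.sin(a),np.cos(a)]])
m=(abs(W[...,2]-103)<6)&(np.ptp(I,2)<40)&(np.hypot(W[...,0]-607,W[...,1]-166)<40)
print(cv2.minAreaRect(W[m][:,:2].astype(np.float32)))
q=(W[...,:2]-[606.8,165.8])@F
k=(abs(W[...,2]-24)<3)&(I.min(2)>110)&(np.ptp(I,2)<35)&(q[...,0]<-60)&(abs(q[...,1])<12)
print(k.sum(),np.percentile(q[k],[1,50,99],axis=0) if k.sum() else "")
save(f,"w7");s=grab("scene");save(s,"s7")
a=cv2.imread("pics/w7.png");b=cv2.resize(cv2.imread("pics/s7.png")[200:380,180:420],(640,480),interpolation=3)
cv2.imwrite("pics/c7.png",cv2.resize(np.hstack([a,b]),(800,300)))
E
```

```text
t 16.85 yaw 2.0604 F [-4.734  1.975  7.138] TQ [0.374 0.948 0.076] j6 1.246 [607.182 166.859 115.647] 0.30586715787649155
time_s: 17.75
position: [600.3, 184.9, 238.3]
ee_rot: [[-0.471, 0.882, 0.007], [0.882, 0.471, 0.002], [-0.001, 0.007, -1.0]]
force: [0.2, 0.3, -0.3]
gripper_width: 0.55
grasp_force: 0.0
((606.4903564453125, 165.72633361816406), (12.841585159301758, 65.72433471679688), 28.28257179260254)
1529 [[-121.13   -8.26]
 [ -91.64   -0.26]
 [ -60.67    7.13]]
```

View pics/c7.png

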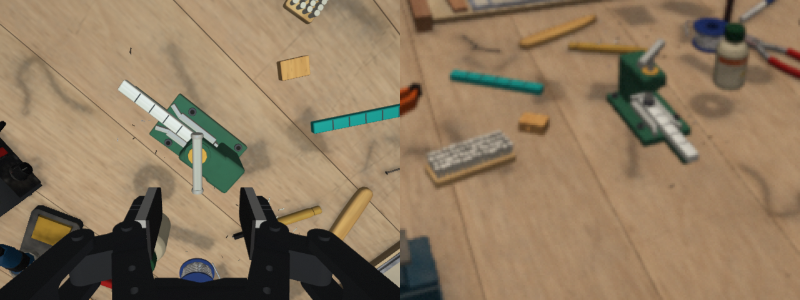

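The picture shows the bar clamped in the channel, wrist view (120,85) to (190,140). The crossbar is at (197,163), half a turn from its start, and the other things stand where they were. I'm handing the job in.

```bash
python3 -c "
from workcell import ctrl;print(ctrl.sign_off())"
```

```text
the job is handed in; nothing more can be done
None
```

The bar is fully home against the stop and clamped at an estimated 35–45 N (judged from the torque rise and the turn past first touch), the T-handle is released, nothing else was moved, and the job was handed in at about 18 s.

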